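# Gauge the brass bush and hold it up in the tongs

## Task

Check the brass bush with the gauge pin: take the pin from its blue rest, put it into the bore of the brass bush until the collar sits on the bush, and let go. Then take the spring tongs, close their jaws round the brass bush and lift it, upright and with the pin still in it, about 12 cm above the steel plate; finish while holding it there in the tongs. The bush is clean, so the gripper itself must not touch it, and the dark grey steel bush is to be left standing where it is.

Things in the scene. Friction and masses are not known exactly. Their poses are not given: they have to be found in the camera images.
- plate: fixed inspection plate of bright steel, 110 (x) x 230 (y) x 20 mm high on the bench; origin at the centre of its underside; its top is 20 mm above the bench. The two bushes stand on it about 140 mm apart, one toward each end of its long y axis, in either order.
- brass_bush: the brass bush: loose upright ring, 32 mm outside diameter, 34 mm high, through bore 11 mm, about 80 g; origin at the centre of its underside, z along the bore (up).
- brass_bush_top (a point): centre of the bore's mouth, on the top face of the brass bush (34 mm above its origin).
- steel_bush: the dark steel-grey bush, same size as the brass one, also on the plate; to be left alone. Origin at the centre of its underside.
- pin_rest: fixed blue plastic block 56 x 56 x 30 mm with one upright through hole (10.5 mm) in the middle, in which the gauge pin stands; origin at the centre of its underside.
- gauge_pin: upright gauge pin, 25 g. Origin on its axis at the collar's underside, z up. Below: shank 8 mm in diameter, 28 mm long, its last 6 mm tapered. Above: collar 18 mm in diameter, 4 mm thick, then a round red handle, 14 mm in diameter, up to 40 mm above the origin, gripped from above. The collar first sits on the rest's top; fully in, it sits on the bush's top (shank ends 6 mm above the plate).
- tongs: spring tongs lying flat, about 205 mm long, 37 mm high, 140 g. Origin at the underside of the pivot at the rear end; x runs to the jaws, z up. Two steel arms, moving as mirror images, swing out to +y and -y. Black upright finger plates outside them, 75 to 125 mm from the pivot, 1 to 37 mm above the underside. Squeezing the plates closes the jaws; a spring opens them.
- tongs_grip (a point): midway between the finger plates, 100 mm ahead of the pivot, 19 mm above the underside: grip here from above, closing along the tongs' y. Width over the plates: 58 mm sprung open, 36 mm closed on a bush. At 52 mm the tongs are held firmly enough to carry with jaws still open; squeeze with 30 to 40 N to hold a bush.
- tongs_jaw (a point): midway between the jaws, 190 mm ahead of the pivot, 13 mm above the underside: the bush's axis belongs here when the jaws close. The jaws are upright V grooves (120 degrees), 30 mm long, 0 to 26 mm above the underside; gap between their edges about 62 mm sprung open, 50 mm when the plates are held at 52 mm.
- tongs_left (a joint): swing of the tongs' left arm in rad (the right mirrors it): 0 sprung open, 0.11 arms parallel, closed on a bush, 0.16 fully closed. The spring resists with about 6 N at each finger plate when open, 8 N when closed on a bush.

How it is judged:
By the outcome, as a careful person would: the job done as asked, in the order asked, and still so for the second after the job is handed in, while the arm keeps its last pose, push and grip.
It also fails if it takes over 67 s, if anything falls off the work surface, if the arm or the gripper's body presses on something with over 40 N, if the wrist force passes 120 N, or if a joint passes its speed limit or range.

## Robot

A 7-joint arm with a two-finger parallel gripper is mounted at the origin on a cart in front of the work surface, level with it; the furniture and walls round the work are solid. World frame = base frame: x ahead of the robot, y to its left, z up, the work surface at z = 0. Lengths are in m, angles in rad, forces in N, time in s.
With the tool pointing down it reaches from about 0.425 to 0.925 m from the base axis. Payload 6.8 kg.
Tool frame: the origin (TCP) lies at the centre of the arm's flange, where the gripper is bolted on; the fingertips stand 182 mm ahead of it and the grasp point (between the pads) lies r.pinch_z ahead of it (r.pinch_z is the distance from the TCP to the grasp point, in m); z points along the fingers, y is the line along which they close (so a half turn about z gives the same grasp; the last joint's range is limited). The gripper opens to 88 mm and grips with 3 to 60 N. Pads are 20 mm wide; open, the fingers measure 115 mm over their backs; the gripper's body (75 mm by 178 mm) begins 61 mm behind the grasp point.
Start: joints at [-1.285, 0.477, 0.022, 1.555, -0.011, 1.109, -0.083], TCP at [0.259, 0.623, 0.405] pointing down, gripper open.
Joint ranges: [-2.96, 2.96], [-0.34, 2.1], [-1.41, 1.46], [0.24, 2.44], [-1.37, 4.51], [0.17, 1.92], [-2.96, 2.96]. Speed limits (rad/s): [2.39, 2.39, 3.14, 3.14, 3.14, 3.14, 3.14].

## Interface

Orientations are given as a rotation vector (axis times angle).
In Python, from plant import r, cams gives the robot as it stands.
- The arm moves only by the shell command python3 -m handwheel 'ROWS' [OPENING] [FORCE]. ROWS is text: rows parted by semicolons, each of 4 numbers parted by spaces: the shift along the tool's x, y, z in mm, then the turn about the tool's z in degrees. In form: tx ty tz yaw; .... A call has 1 to 10 rows; each row shifts and turns the commanded pose from where the row before left it, along the tool's axes as they then stand; what a row does not reach is not made up. A row lasts 1/10 s, in which the tool goes at most 50 mm and 8.59 degrees, less where a joint would pass 70% of its speed; a pose out of reach is approached as far as the arm can. A call is refused whole if a number of a shift passes 50 or a number of a turn 8.59, either way. A call with a gripper value outside its range is refused whole. OPENING is the closure, from -1 (fully open) to 1 (shut), set as the call begins (- or left out, the last holds). The fingers move at their own pace and stop on an object; FORCE is the grip in N (left out, the last holds). Time passes only in rows, so rows that do not move let the fingers close. It gives the time, the measured TCP pose, the force, the opening and the grip force at its end, in the units of the state.
- r.sense(): the state, without advancing time (a new reading comes with each control period).
- cams.capture(name): name is "scene" or "top" or "wrist"; returns (picture, depth): 420x560x3 uint8, red, green, blue; 420x560 float32, m along the optical axis (not along the pixel's ray), 0 where there is no reading.
- cams.camera_model(name): a dict with "fx", "fy", "cx", "cy" (pixels), "R" (3x3) and "t" (3): a world point X has camera coordinates R X + t; the wrist camera has in their place "hand_eye" (4x4, takes a point from camera to tool coordinates, whose origin is the TCP and whose axes are the flange's). Camera axes: x right, y down, z forward; pixel columns grow to the right and rows downward; lengths in m; the calibration is good to about 2 mm. A picture is of the moment at which its call begins: read the wrist's pose just before it. camera_model takes no time and is no camera call.
- r.sign_off(): hands the job in; it is judged then, once.
The state is a dict: "time": time; "joint_positions": joint angles; "qd": joint speeds; "effort": joint torques, N m; "eef_pos": TCP position; "eef_rot": TCP orientation; "wrist_force": force on the tool from outside, world axes, zero at the start; "ft_torque": the same for the moment, N m; "grip_width": finger opening in m; "finger_force": force on a finger pad.
Only numpy, scipy, OpenCV 4.12 (cv2) and the standard library are available. Lean on these libraries where they do the work, as an engineer would, in place of code of your own. Each camera call takes 0.05 s, during which the arm holds its last target. There are 200 camera calls.

## Working session

There is one attempt and no reset: what is moved stays moved. The work goes in short steps, Python scripts to look and compute and a shell command to move; the robot and the scene stay as the last step left them, time stands still between calls to the robot, and variables do not carry over. Pictures are saved under pics/ and viewed, at most 10 in all, crops included, and the job is handed in when it is done.

```bash
ls; mkdir -p pics
python3 - <<'E'
from plant import r,cams
import cv2,numpy as np
s=r.sense();print({k:np.round(v,3).tolist() for k,v in s.items()},r.pinch_z)
for n in("scene","top"):
    p,d=cams.capture(n);cv2.imwrite(f"pics/{n}0.png",p[:,:,::-1]);np.savez(f"{n}0.npz",p=p,d=d)
    print(n,cams.camera_model(n))
print(cams.camera_model("wrist"))
a=cv2.imread("pics/top0.png");b=cv2.imread("pics/scene0.png")
E
```

```text
pics
{'time': 0.0, 'joint_positions': [-1.285, 0.478, 0.022, 1.556, -0.012, 1.109, -0.083], 'qd': [-0.001, -0.0, 0.001, -0.001, -0.001, -0.0, 0.0], 'effort': [0.0, -58.284, 1.535, -27.261, -0.054, 0.017, 0.0], 'eef_pos': [0.259, 0.623, 0.404], 'eef_rot': [-0.614, -3.081, 0.003], 'wrist_force': [-0.714, -1.102, -0.436], 'ft_torque': [0.001, 0.052, -0.026], 'finger_force': 0.0, 'grip_width': 0.088} 0.1633
scene {'fx': 405.6679364225634, 'fy': 405.6679364225634, 'cx': 280.83985943215157, 'cy': 204.12675480740822, 'R': array([[-0.48971066, -0.87156252, -0.02371175],
       [-0.36106711,  0.22747948, -0.90436919],
       [ 0.79360822, -0.4343177 , -0.42609169]]), 't': array([0.25491403, 0.2421069 , 0.62044831])}
top {'fx': 480.2626031440474, 'fy': 480.2626031440474, 'cx': 283.2156732942018, 'cy': 200.77668455829283, 'R': array([[-0.0112173 , -0.99993585,  0.00156937],
       [-0.99781617,  0.01109133, -0.06511427],
       [ 0.06509269, -0.00229635, -0.99787658]]), 't': array([0.01223416, 0.51092031, 1.52195273])}
{'fx': 355.7775466497005, 'fy': 355.7775466497005, 'cx': 285.7798656204299, 'cy': 207.19421717276686, 'hand_eye': array([[ 7.07239617e-05, -9.69344046e-01, -2.45707379e-01,
         6.58497961e-02],
       [ 9.99999994e-01,  8.80290140e-05, -5.94464818e-05,
         3.18205272e-04],
       [ 7.92534715e-05, -2.45707374e-01,  9.69344046e-01,
         2.09010306e-02],
       [ 0.00000000e+00,  0.00000000e+00,  0.00000000e+00,
         1.00000000e+00]])}
```

View pics/top0.png

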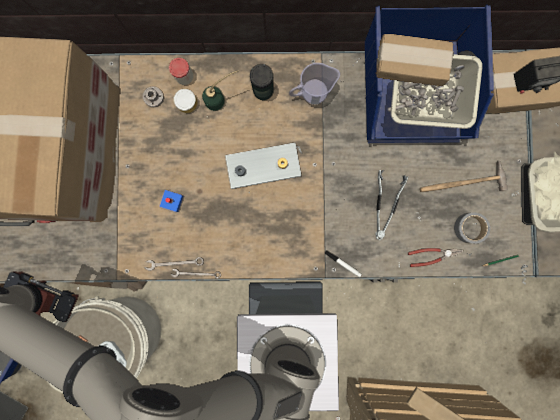

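View pics/scene0.png

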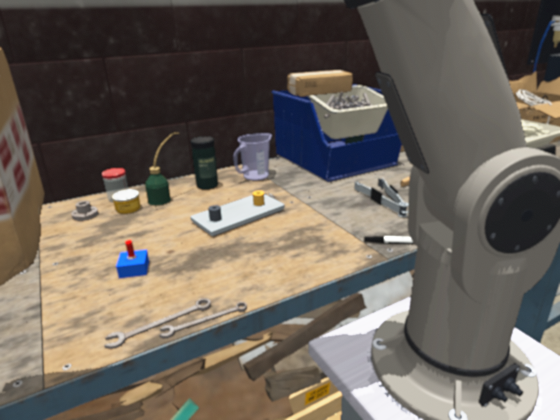

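The top view shows the pin rest at about (171,201) and the brass bush at (283,163). The steel bush is at (240,171). The tongs have their pivot at (381,234) and their jaws near (380,173) and (406,176).

```bash
cat > h.py <<'E'
import numpy as np,cv2
from scipy.spatial.transform import Rotation as Ro
from plant import r,cams
def pose(s):
    T=np.eye(4);T[:3,:3]=Ro.from_rotvec(s["eef_rot"]).as_matrix();T[:3,3]=s["eef_pos"];return T
def ray(m,uv,T=None):
    d=np.array([(uv[0]-m["cx"])/m["fx"],(uv[1]-m["cy"])/m["fy"],1.])
    if "hand_eye" in m:
        W=T@m["hand_eye"];return W[:3,3],W[:3,:3]@d
    return -m["R"].T@m["t"],m["R"].T@d
def onz(m,uv,z,T=None):
    o,d=ray(m,uv,T);return o+d*(z-o[2])/d[2]
def blobs(mask,n=3,amin=4):
    k,l,st,c=cv2.connectedComponentsWithStats(mask.astype(np.uint8))
    i=[j for j in range(1,k) if st[j,4]>=amin];i.sort(key=lambda j:-st[j,4])
    return [(c[j].round(1),st[j,:5].tolist(),l==j) for j in i[:n]]
def hsv(p): return [x.astype(int) for x in cv2.split(cv2.cvtColor(p,cv2.COLOR_RGB2HSV))]
E
python3 - <<'E'
from h import *
f=np.load("top0.npz");p,d=f["p"],f["d"];m=cams.camera_model("top");H,S,V=hsv(p)
Y,X=np.mgrid[:420,:560]
def win(a,b,c,e):return (X>a)&(X<b)&(Y>c)&(Y<e)
for c,b,_ in blobs((H>100)&(H<130)&(S>150)&(V>100)&win(140,200,180,225)):print("blue",c,b,onz(m,c,.03).round(3))
for c,b,_ in blobs(((H<8)|(H>172))&(S>130)&win(140,200,180,225)):print("red",c,b,onz(m,c,.07).round(3),onz(m,c,.05).round(3))
for c,b,_ in blobs((H>12)&(H<32)&(S>110)&(V>80)&win(265,298,150,178)):print("brass",c,b,onz(m,c,.054).round(3))
for c,b,_ in blobs((V<110)&win(228,252,155,185)):print("steel",c,b,onz(m,c,.054).round(3))
print(d[201,171],d[163,283],d[175,263])
mm=(S<40)&(V>120)&win(215,310,135,195);c,b,k=blobs(mm)[0];print("plate",c,b,onz(m,c,.02).round(3),cv2.minAreaRect(np.argwhere(k)[:,::-1].astype(np.float32)))
c=p[160:250,350:430];cv2.imwrite("pics/tongs.png",cv2.resize(c[:,:,::-1],None,fx=6,fy=6,interpolation=cv2.INTER_NEAREST))
for uv in((381,234),(380,174),(406,177)):print(uv,onz(m,uv,.03).round(3))
s=r.sense();print(pose(s).round(3))
E
```

```text
blue [170.9 200.7] [160, 190, 22, 22, 256] [0.514 0.363 0.03 ]
red [168.1 199.8] [166, 198, 6, 4, 18] [0.515 0.362 0.07 ] [0.516 0.367 0.05 ]
brass [282.  162.8] [278, 158, 9, 11, 67] [0.628 0.009 0.054]
steel [240.3 170.8] [235, 166, 11, 10, 68] [0.604 0.14  0.054]
1.5140477 1.5437436 1.5450203
plate [263. 165.] [225, 143, 77, 46, 2300] [0.627 0.07  0.02 ] ((264.7480163574219, 164.86398315429688), (34.5248908996582, 76.29463958740234), 79.69515228271484)
(381, 234) [ 0.401 -0.301  0.03 ]
(380, 174) [ 0.592 -0.303  0.03 ]
(406, 177) [ 0.582 -0.386  0.03 ]
[[-0.923  0.384 -0.     0.259]
 [ 0.384  0.923 -0.002  0.623]
 [-0.    -0.002 -1.     0.404]
 [ 0.     0.     0.     1.   ]]
```

View pics/tongs.png

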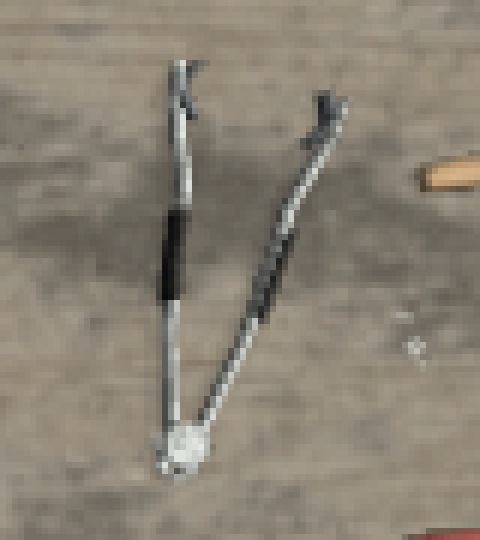

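The crop shows the tongs' pivot at about (380.5,234.7). The plates are at (379,202.5) and (396,205.8), so their middle is at (387.5,204.2). The jaws point away from the robot. I'll go over the pin now by way of the open side, clear of the box.

```bash
python3 -m handwheel '-29 -32 0 0;-29 -32 0 0;-29 -32 0 0;-29 -32 0 0;-29 -32 0 0;-38 4 15 0;-38 4 15 0;-38 4 15 0;-38 4 15 0;-38 4 15 0' -1 20; python3 -m handwheel '0 0 0 0;0 0 0 0'
cat > look.py <<'E'
import sys
from h import *
s=r.sense();T=pose(s);p,d=cams.capture("wrist");np.savez(sys.argv[1],p=p,d=d,T=T);cv2.imwrite(f"pics/{sys.argv[1]}.png",p[:,:,::-1]);print(s["time"],T.round(4).tolist())
E
python3 look.py w1
```

```text
time: 1.1
eef_pos: [0.5159, 0.3649, 0.3287]
eef_rot: [-0.614, -3.081, 0.001]
wrist_force: [-0.7, 0.4, 0.2]
grip_width: 0.0879
finger_force: 0.0
time: 1.3
eef_pos: [0.5149, 0.3649, 0.3286]
eef_rot: [-0.617, -3.079, 0.002]
wrist_force: [0.8, 0.7, -0.5]
grip_width: 0.0881
finger_force: 0.0
1.3 [[-0.9227, 0.3854, -0.0015, 0.5149], [0.3854, 0.9227, -0.0013, 0.3649], [0.0008, -0.0018, -1.0, 0.3286], [0.0, 0.0, 0.0, 1.0]]
```

View pics/w1.png

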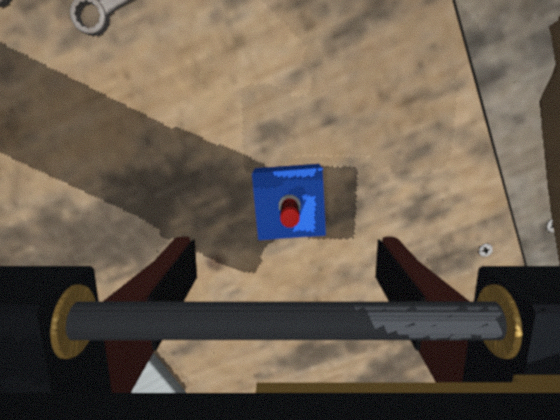

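The wrist view shows the blue rest at about (290,203) and the pin's red handle top at about (289,214), midway between the fingers.

```bash
cat > pin.py <<'E'
import sys
from h import *
f=np.load(sys.argv[1]+".npz");p,T=f["p"],f["T"];d=f["d"];m=cams.camera_model("wrist");H,S,V=hsv(p)
z=float(sys.argv[2])
for c,b,k in blobs((H>100)&(H<130)&(S>150)&(V>80),1,200):
    print("blue",c,b,onz(m,c,z-.04,T).round(4),cv2.minAreaRect(np.argwhere(k)[:,::-1].astype(np.float32)))
    top=k&(np.abs(d-np.median(d[k]))<.1)
for c,b,k in blobs(((H<8)|(H>172))&(S>130)&(V>100),2,50):
    ys,xs=np.where(k);yt=ys.max();w=b[2]
    # top disc = lowest in picture (tilt): circle of the blob's width
    c2=(c[0],yt-w/2+.5);P=onz(m,c2,z,T);print("red",c,b,"topdisc",c2,P.round(4),"depth",d[int(c2[1]),int(c2[0])],
      "pinch-tool offset mm",((T[:3,:3].T@(P-T[:3,3]))*1e3).round(1), onz(m,c,z-.02,T).round(4))
E
python3 pin.py w1 .07
```

```text
blue [288.9 200. ] [252, 165, 73, 75, 4189] [0.5143 0.3676 0.03  ] ((288.85992431640625, 201.75877380371094), (71.11125183105469, 70.23794555664062), 86.42366790771484)
red [289.3 216.8] [281, 208, 18, 19, 268] topdisc (np.float64(289.3), np.float64(217.5)) [0.5173 0.3664 0.07  ] depth 0.2474436 pinch-tool offset mm [ -1.8   2.7 258.6] [0.5221 0.3645 0.05  ]
```

```bash
python3 -m handwheel '-2 3 40 0;0 0 30 0;0 0 20 0;0 0 17 0;0 0 0 0' -1 20; python3 look.py w2; python3 pin.py w2 .07;  python3 -m handwheel '0 0 0 0;0 0 0 0;0 0 0 0;0 0 0 0;0 0 0 0;0 0 0 0' 1 20
```

```text
time: 1.85
eef_pos: [0.5153, 0.3683, 0.221]
eef_rot: [-0.61, -3.079, 0.004]
wrist_force: [-0.7, -0.2, 0.7]
grip_width: 0.0878
finger_force: 0.0
1.85 [[-0.9245, 0.3812, -0.0037, 0.5153], [0.3812, 0.9245, -0.0016, 0.3683], [0.0028, -0.0029, -1.0, 0.221], [0.0, 0.0, 0.0, 1.0]]
blue [284.6 242.1] [226, 191, 115, 111, 9810] [0.5103 0.3695 0.03  ] ((283.11041259765625, 248.0024871826172), (110.81866455078125, 111.72954559326172), 87.47388458251953)
red [284.  287.8] [269, 271, 31, 31, 809] topdisc (np.float64(284.0), np.float64(286.0)) [0.5142 0.3679 0.07  ] depth 0.14325906 pinch-tool offset mm [  0.4  -0.4 151. ] [0.5243 0.3635 0.05  ]
time: 2.5
eef_pos: [0.5177, 0.3675, 0.2228]
eef_rot: [0.615, 3.081, 0.0]
wrist_force: [-0.2, 0.5, -0.5]
grip_width: 0.0434
finger_force: 0.0
```

View pics/w2.png

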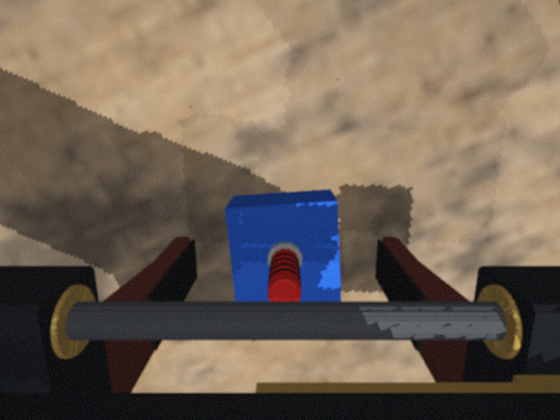

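The pin stands midway between the fingers at about (285,285), and its top edge is cut off by the bar at row 300. I'll keep closing, then lift.

```bash
python3 -m handwheel '0 0 0 0;0 0 0 0;0 0 0 0;0 0 0 0;0 0 0 0;0 0 0 0' 1 20; python3 -m handwheel '0 0 -25 0;0 0 -45 0;0 0 -45 0;0 0 0 0'
```

```text
time: 3.1
eef_pos: [0.5176, 0.3675, 0.2226]
eef_rot: [-0.615, -3.081, 0.0]
wrist_force: [-0.4, 0.0, -1.0]
grip_width: 0.0125
finger_force: 20.0
time: 3.5
eef_pos: [0.5195, 0.3686, 0.3444]
eef_rot: [0.614, 3.074, 0.014]
wrist_force: [0.3, 0.9, -0.3]
grip_width: 0.0121
finger_force: 20.0
```

```bash
python3 -m handwheel '-20 -20 0 0;-33 -34 0 0;-33 -34 0 0;-33 -34 0 0;-33 -34 0 0;-33 -34 0 0;-33 -34 0 0;-33 -34 0 0;-28 -31 0 0;0 0 0 0';  python3 -m handwheel '0 0 0 0;0 0 0 0'; python3 look.py w3
```

```text
time: 4.5
eef_pos: [0.6651, -0.0148, 0.3372]
eef_rot: [0.63, 3.076, -0.007]
wrist_force: [0.2, -0.2, -0.2]
grip_width: 0.0127
finger_force: 20.0
time: 4.7
eef_pos: [0.6641, -0.0048, 0.337]
eef_rot: [-0.612, -3.08, -0.001]
wrist_force: [-0.0, -0.1, -0.7]
grip_width: 0.0122
finger_force: 20.0
4.7 [[-0.9241, 0.3821, -0.0011, 0.6641], [0.3821, 0.9241, 0.001, -0.0048], [0.0014, 0.0005, -1.0, 0.337], [0.0, 0.0, 0.0, 1.0]]
```

View pics/w3.png

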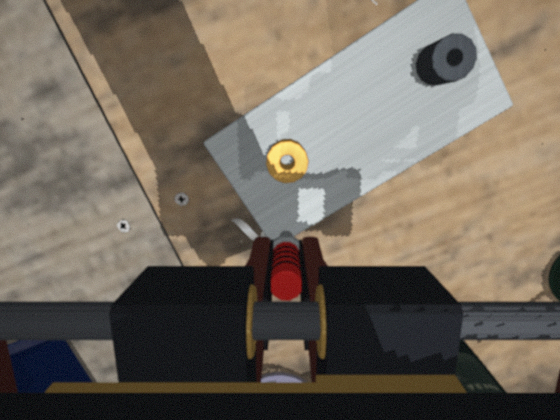

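The view shows the brass bush at about (288,160) and the steel bush at (452,57). The pin is in the fingers with its red top at about (286,286).

```bash
cat > bush.py <<'E'
import sys
from h import *
f=np.load(sys.argv[1]+".npz");p,T=f["p"],f["T"];d=f["d"];m=cams.camera_model("wrist");H,S,V=hsv(p)
zt=float(sys.argv[2]) if len(sys.argv)>2 else .054
tl=lambda P:((T[:3,:3].T@(P-T[:3,3]))*1e3).round(1)
X=np.mgrid[:420,:560][1]
k=(H>15)&(H<32)&(S>140)&(V>90)&(np.mgrid[:420,:560][0]<235)
for c,b,k in blobs(k,1,100):
    cs,hi=cv2.findContours(k.astype(np.uint8),cv2.RETR_CCOMP,cv2.CHAIN_APPROX_NONE)
    for q,h in zip(cs,hi[0]):
        if len(q)<12: continue
        e=cv2.fitEllipse(q);P=onz(m,e[0],zt,T);print("hole" if h[3]>=0 else "outer",np.round(e[0],1),np.round(e[1],1),P.round(4),"tool",tl(P))
    print("depth",np.median(d[k]),"expect",(m and np.linalg.inv(T@m["hand_eye"])@np.r_[P,1])[2])
hh=((H<8)|(H>172))&(S>150)&(V>120)&(X>270)&(X<305)
for c,b,k in blobs(hh,1,40): print("red",c,b)
# in-hand pin: tool coords of cap centre at tool z=151.3
he=m["hand_eye"]
for uv in [tuple(map(float,a.split(","))) for a in sys.argv[3:]]:
    dd=he[:3,:3]@[(uv[0]-m["cx"])/m["fx"],(uv[1]-m["cy"])/m["fy"],1];o=he[:3,3];print("pin top tool",((o+dd*(.1513-o[2])/dd[2])*1e3).round(1))
E
python3 bush.py w3 .054 286,286
python3 - <<'E'
from h import *
p=np.load("w3.npz")["p"][225:310,240:335];cv2.imwrite("pics/c3.png",cv2.resize(p[:,:,::-1],None,fx=7,fy=7,interpolation=cv2.INTER_CUBIC))
E
```

```text
outer [284.7 167.3] [26.4 33. ] [0.636  0.0064 0.054 ] tool [ 29.8  -0.5 283. ]
depth 0.2651056 expect 0.2629608296493704
red [285.9 285. ] [272, 271, 29, 29, 706]
pin top tool [  0.2   0.4 151.3]
```

View pics/c3.png

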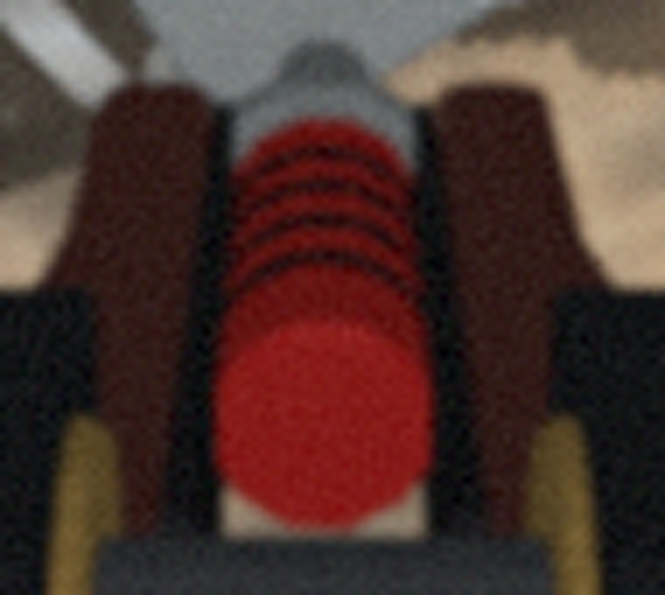

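The crop shows the cap disc centred at about (286.4,285.6), upright in the fingers, with the shank tip at (286,231). The brass mask came out incomplete, so I'll refine it.

```bash
python3 - <<'E'
from h import *
p=np.load("w3.npz")["p"];H,S,V=hsv(p)
for y in(150,160,172):print([(int(x),H[y,x],S[y,x],V[y,x]) for x in range(262,316,5)])
E
sed -i 's/(H>15)&(H<32)&(S>140)&(V>90)/(H>15)\&(H<32)\&(S>135)\&(V>60)/' bush.py; python3 bush.py w3
```

```text
[(262, np.int64(105), np.int64(6), np.int64(173)), (267, np.int64(86), np.int64(14), np.int64(141)), (272, np.int64(23), np.int64(134), np.int64(248)), (277, np.int64(25), np.int64(122), np.int64(251)), (282, np.int64(23), np.int64(131), np.int64(245)), (287, np.int64(23), np.int64(134), np.int64(243)), (292, np.int64(24), np.int64(132), np.int64(243)), (297, np.int64(25), np.int64(131), np.int64(248)), (302, np.int64(22), np.int64(136), np.int64(244)), (307, np.int64(94), np.int64(9), np.int64(191)), (312, np.int64(94), np.int64(11), np.int64(193))]
[(262, np.int64(115), np.int64(14), np.int64(111)), (267, np.int64(18), np.int64(143), np.int64(134)), (272, np.int64(25), np.int64(126), np.int64(250)), (277, np.int64(25), np.int64(127), np.int64(251)), (282, np.int64(97), np.int64(12), np.int64(193)), (287, np.int64(96), np.int64(12), np.int64(205)), (292, np.int64(25), np.int64(15), np.int64(101)), (297, np.int64(22), np.int64(138), np.int64(241)), (302, np.int64(23), np.int64(131), np.int64(243)), (307, np.int64(19), np.int64(131), np.int64(227)), (312, np.int64(97), np.int64(12), np.int64(190))]
[(262, np.int64(90), np.int64(10), np.int64(131)), (267, np.int64(113), np.int64(8), np.int64(121)), (272, np.int64(19), np.int64(153), np.int64(138)), (277, np.int64(19), np.int64(145), np.int64(208)), (282, np.int64(19), np.int64(152), np.int64(178)), (287, np.int64(19), np.int64(149), np.int64(195)), (292, np.int64(20), np.int64(148), np.int64(232)), (297, np.int64(19), np.int64(147), np.int64(201)), (302, np.int64(19), np.int64(155), np.int64(188)), (307, np.int64(83), np.int64(7), np.int64(156)), (312, np.int64(96), np.int64(7), np.int64(175))]
outer [286.7 160.7] [39.  41.2] [0.632  0.0096 0.054 ] tool [ 34.7   0.9 283.1]
hole [286.4 156.8] [28.2 33.4] [0.6293 0.0105 0.054 ] tool [ 37.5   0.8 283.1]
depth 0.26455477 expect 0.26107376177520203
red [285.9 285. ] [272, 271, 29, 29, 706]
```

```bash
sed -i 's/(S>135)&(V>60)/(S>80)\&(S<142)\&(V>215)/' bush.py; python3 bush.py w3 .054 286.4,285.6
python3 - <<'E'
from plant import r
import numpy as np
s=r.sense();print(s["time"],s["eef_pos"],s["eef_rot"])
E
```

```text
outer [288.4 157.8] [28.1 37. ] [0.6306 0.0116 0.054 ] tool [ 36.8   2.2 283.1]
depth 0.26164243 expect 0.26125025810478514
red [285.9 285. ] [272, 271, 29, 29, 706]
pin top tool [  0.4   0.6 151.3]
4.75 [ 0.66406561 -0.00440464  0.33717602] [-6.10432429e-01 -3.08064477e+00 -1.37158662e-03]
```

```bash
sed -i 's/(S>80)&(S<142)&(V>215)/(S>75)\&(V>60)/' bush.py; python3 bush.py w3 .054
python3 - <<'E'
from h import *
p=np.load("w3.npz")["p"];H,S,V=hsv(p)
print(((S>75)&(H>12)&(H<32))[136:186,262:314].astype(int).tolist().__str__().replace("], [","\n").replace(", ",""))
E
```

```text
outer [445.6 121.7] [229.4 267.5] [0.6498 0.1255 0.054 ] tool [ 62.6 114.9 283.2]
hole [551.4 230.5] [5.6 7.6] [0.7601 0.1782 0.054 ] tool [-19.2 205.7 283.1]
hole [350. 230.] [3.7 5.1] [0.7001 0.0344 0.054 ] tool [-18.7  49.9 283. ]
hole [347.4 228. ] [4.8 9. ] [0.6979 0.0331 0.054 ] tool [-17.1  47.9 283. ]
hole [498.3 225.1] [ 8.5 11.3] [0.74   0.1413 0.054 ] tool [-14.8 163.9 283.1]
hole [483.3 215.6] [3.8 4.8] [0.7282 0.1326 0.054 ] tool [ -7.2 151.4 283.1]
hole [416.9 217.7] [ 6.6 12.6] [0.7104 0.0851 0.054 ] tool [ -8.9 100.7 283. ]
hole [424.1 214.2] [4.2 5.1] [0.7099 0.0911 0.054 ] tool [ -6.1 106.  283. ]
hole [429.  212.4] [6.  7.8] [0.7099 0.0949 0.054 ] tool [ -4.7 109.5 283.1]
hole [522.  198.1] [4.2 7.1] [0.726  0.1631 0.054 ] tool [  6.5 178.7 283.1]
hole [376.7 191.3] [4.4 7.2] [0.6792 0.0633 0.054 ] tool [ 11.7  68.6 283.1]
hole [443.4 180. ] [6.8 9.6] [0.69   0.1121 0.054 ] tool [ 20.3 117.9 283.1]
hole [449.5 177.2] [4.5 6.8] [0.6897 0.1169 0.054 ] tool [ 22.4 122.1 283.1]
hole [439.1 177.8] [3.1 5.8] [0.6872 0.1096 0.054 ] tool [ 22.  114.5 283.1]
hole [552.9 171
[... 3027 characters left out ...]
100000000
0000000011111111111111111111111111111111111000000000
0000000011111111111111111111111111111111110000000000
0000000001111111111111111111111111111111110000000000
0000000000111111111111111111111111111111100000000000
0000000000011111111111111111111111111111000000000000
0000000000001111111111111111111111111110000000000000
0000000000000111111111111111111111110000000000000000
0000000000000001111111111111111111100000000000000000
0000000000000000001111111111111110000000000000000000
0000000000000000000001111111100000000000000000000000
0000000000000000000000000000000000000000000000000000
0000000000000000000000000000000000000000000000000000
0000000000000000000000000000000000000000000000000000]]
```

The bush outline spans columns 266–308 and rows 139–182, so the top centre is at about (287,161.5). That is tool (34, 1.1, 283). The pin is at tool (0.3, 0.5), so I move x +34, y +0.6 and then lower.

```bash
python3 -m handwheel '34 0.6 0 0;0 0 25 0;0 0 25 0;0 0 0 0;0 0 0 0;0 0 0 0'; python3 look.py w4
python3 - <<'E'
from h import *
p=np.load("w4.npz")["p"][190:320,210:365];cv2.imwrite("pics/c4.png",cv2.resize(p[:,:,::-1],None,fx=4,fy=4,interpolation=cv2.INTER_CUBIC))
E
```

```text
time: 5.35
eef_pos: [0.6338, 0.0077, 0.289]
eef_rot: [0.613, 3.079, 0.001]
wrist_force: [0.6, 0.2, 0.4]
grip_width: 0.0125
finger_force: 20.0
5.35 [[-0.9238, 0.383, 0.0019, 0.6338], [0.383, 0.9238, 0.0003, 0.0077], [-0.0017, 0.001, -1.0, 0.289], [0.0, 0.0, 0.0, 1.0]]
```

View pics/c4.png

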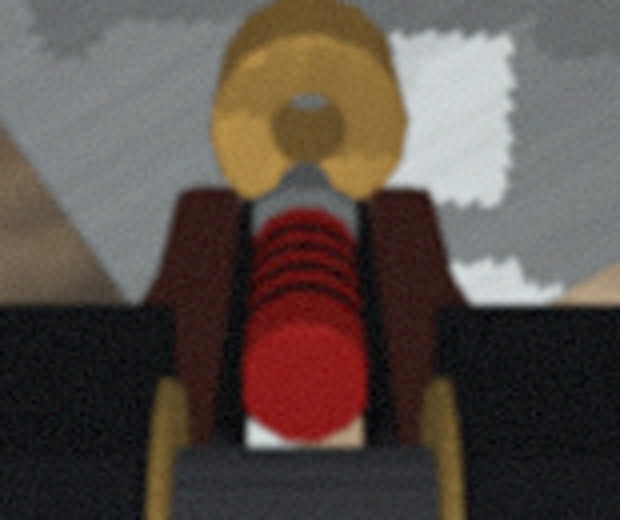

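The crop shows the bush top centred near (287,222), the bore mouth at (287,222), and the pin tip's far edge near (286,231). The bush may still be a little ahead in tool x, so I'll measure the edges numerically.

Run:
```python
from h import *
m=cams.camera_model("wrist");he=m["hand_eye"]
def proj(P):
    q=np.linalg.inv(he)@np.r_[np.array(P)/1e3,1];return np.round([m["fx"]*q[0]/q[2]+m["cx"],m["fy"]*q[1]/q[2]+m["cy"]],1)
p=np.load("w4.npz")["p"];H,S,V=hsv(p)
print("col287",[(y,int(H[y,287]),int(S[y,287]),int(V[y,287])) for y in range(188,246,1)])
g=(S>75)&(H>12)&(H<32)
for y in range(196,238,3):
    x=np.where(g[y,250:325])[0]+250;print(y,x.min(),x.max(),"nonbrass/dark:",[int(t) for t in np.where((~g[y,262:312])|(V[y,262:312]<120))[0]+262][:1],[int(t) for t in np.where((~g[y,262:312])|(V[y,262:312]<120))[0]+262][-1:])
for x in(0,-2):
    print(x,"cap",proj((x,.5,151.3)),"tip far edge r=2,3,4:",[proj((x+e,.5,219.3))[1] for e in(2,3,4)],"collar edge",proj((x+9,.5,191.3)),proj((x+9,.5,187.3)))
for x in(0,1,2,3):print("bush",x,proj((x,1,233)),"mouth edges",proj((x+5.5,1,233))[1],proj((x-5.5,1,233))[1],"outer",proj((x+16,1,233))[1])
```

```text
col287 [(188, 20, 56, 101), (189, 19, 120, 106), (190, 19, 148, 114), (191, 19, 151, 108), (192, 18, 145, 107), (193, 17, 150, 109), (194, 18, 152, 111), (195, 20, 158, 105), (196, 20, 152, 106), (197, 18, 147, 120), (198, 19, 153, 130), (199, 20, 155, 151), (200, 19, 154, 166), (201, 18, 151, 162), (202, 19, 152, 153), (203, 19, 158, 144), (204, 19, 155, 150), (205, 19, 165, 145), (206, 20, 153, 143), (207, 19, 153, 145), (208, 19, 155, 140), (209, 19, 161, 139), (210, 18, 147, 139), (211, 20, 152, 141), (212, 19, 140, 131), (213, 18, 87, 120), (214, 30, 7, 114), (215, 90, 16, 110), (216, 35, 26, 106), (217, 18, 90, 105), (218, 18, 135, 108), (219, 20, 148, 105), (220, 20, 153, 105), (221, 17, 157, 101), (222, 20, 157, 104), (223, 19, 157, 104), (224, 18, 143, 105), (225, 19, 153, 105), (226, 19, 158, 103), (227, 18, 147, 109), (228, 19, 149, 106), (229, 19, 145, 102), (230, 17, 97, 100), (231, 15, 26, 79), (232, 103, 23, 77), (233, 90, 16, 78), (234, 81, 22, 82), (235, 90, 28, 82), (236, 78, 15, 86), (237, 120, 5, 97), (238, 95, 14, 109), (239, 120, 7, 109), (240, 110, 7, 108), (24
[... 455 characters left out ...]
 262 310 nonbrass/dark: [279] [311]
226 263 309 nonbrass/dark: [262] [311]
229 264 309 nonbrass/dark: [262] [311]
232 265 308 nonbrass/dark: [262] [311]
235 267 306 nonbrass/dark: [262] [311]
0 cap [286.3 286.5] tip far edge r=2,3,4: [np.float64(229.7), np.float64(228.0), np.float64(226.4)] collar edge [286.2 233.5] [286.2 236.1]
-2 cap [286.3 291.1] tip far edge r=2,3,4: [np.float64(232.9), np.float64(231.3), np.float64(229.7)] collar edge [286.2 237.3] [286.2 239.9]
bush 0 [286.9 226. ] mouth edges 217.5 234.4 outer 201.0
bush 1 [286.9 224.5] mouth edges 215.9 232.9 outer 199.4
bush 2 [286.9 222.9] mouth edges 214.4 231.3 outer 197.8
bush 3 [286.9 221.4] mouth edges 212.8 229.8 outer 196.2
```

```bash
python3 -m handwheel '2.8 0.5 0 0;0 0 6 0;0 0 6 0;0 0 0 0'; python3 -m handwheel '0 0 4 0;0 0 4 0;0 0 0 0';python3 -m handwheel '0 0 4 0;0 0 0 0'
```

```text
time: 5.8
eef_pos: [0.6303, 0.0088, 0.2745]
eef_rot: [-0.614, -3.079, 0.001]
wrist_force: [0.5, -0.4, -1.1]
grip_width: 0.0125
finger_force: 20.0
time: 6.1
eef_pos: [0.6306, 0.0087, 0.2669]
eef_rot: [-0.614, -3.08, 0.0]
wrist_force: [-0.3, 0.4, 0.2]
grip_width: 0.0121
finger_force: 20.0
time: 6.3
eef_pos: [0.6307, 0.0087, 0.2632]
eef_rot: [-0.614, -3.08, 0.0]
wrist_force: [0.5, -0.1, -0.8]
grip_width: 0.0125
finger_force: 20.0
```

The pin has entered about 10 mm with no force. I'll carry on to the seat.

```bash
python3 -m handwheel '0 0 4 0;0 0 4 0;0 0 4 0;0 0 0 0'; python3 -m handwheel '0 0 2 0;0 0 0 0'; python3 -m handwheel '0 0 1.5 0;0 0 0 0'; python3 -m handwheel '0 0 1 0;0 0 0 0'
```

```text
time: 6.7
eef_pos: [0.6306, 0.0088, 0.251]
eef_rot: [-0.614, -3.08, 0.0]
wrist_force: [-0.4, 0.9, 0.1]
grip_width: 0.0126
finger_force: 20.0
time: 6.9
eef_pos: [0.6307, 0.0087, 0.2494]
eef_rot: [-0.615, -3.08, 0.0]
wrist_force: [-0.4, 0.0, 0.3]
grip_width: 0.0124
finger_force: 20.0
time: 7.1
eef_pos: [0.6308, 0.0087, 0.248]
eef_rot: [-0.615, -3.081, 0.0]
wrist_force: [-0.2, 0.3, 0.1]
grip_width: 0.0124
finger_force: 20.0
time: 7.3
eef_pos: [0.6308, 0.0087, 0.2471]
eef_rot: [-0.615, -3.081, -0.0]
wrist_force: [-0.4, -0.0, -1.2]
grip_width: 0.0119
finger_force: 20.0
```

```bash
python3 -m handwheel '0 0 1 0;0 0 0 0'; python3 -m handwheel '0 0 0.8 0;0 0 0 0;0 0 0 0'
```

```text
time: 7.5
eef_pos: [0.6309, 0.0087, 0.2465]
eef_rot: [0.615, 3.081, 0.0]
wrist_force: [-0.8, 0.8, 2.8]
grip_width: 0.0122
finger_force: 20.0
time: 7.8
eef_pos: [0.631, 0.0087, 0.2465]
eef_rot: [0.615, 3.08, 0.001]
wrist_force: [-3.0, 0.3, 9.5]
grip_width: 0.0124
finger_force: 20.0
```

The force of 9.5 N at the predicted height means the collar is seated. I'll release and rise.

```bash
python3 -m handwheel '0 0 -0.8 0;0 0 0 0'; python3 -m handwheel '0 0 0 0;0 0 0 0;0 0 0 0;0 0 0 0;0 0 0 0' -1; python3 -m handwheel '0 0 -20 0;0 0 -40 0;0 0 -40 0;0 0 0 0;-30 0 0 0;0 0 0 0;0 0 0 0'; python3 look.py w5
python3 - <<'E'
from h import *
f=np.load("w5.npz");p,T=f["p"],f["T"];m=cams.camera_model("wrist");H,S,V=hsv(p)
for c,b,k in blobs((S>75)&(H>12)&(H<32)&(V>60)&(np.mgrid[:420,:560][0]<250),4,100):print("brass?",c,b,onz(m,c,.054,T).round(4))
for c,b,k in blobs(((H<8)|(H>172))&(S>150)&(V>90),2,50):print("red",c,b,onz(m,c,.094,T).round(4),f["d"][int(c[1]),int(c[0])])
s=r.sense();print(np.round(s["joint_positions"],2))
# tongs
m=cams.camera_model("top")
for uv,z in(((380.5,234.7),.03),((387.5,204.2),.037),((380,170.5),.026),((406,177.5),.026)):print(uv,onz(m,uv,z).round(4))
E
```

```text
time: 8.0
eef_pos: [0.631, 0.0087, 0.2465]
eef_rot: [0.615, 3.08, 0.0]
wrist_force: [-0.9, 0.0, 4.5]
grip_width: 0.0122
finger_force: 20.0
time: 8.5
eef_pos: [0.6308, 0.0087, 0.246]
eef_rot: [-0.615, -3.081, 0.0]
wrist_force: [0.6, -0.1, -0.2]
grip_width: 0.0486
finger_force: 0.0
time: 9.2
eef_pos: [0.6584, -0.003, 0.3453]
eef_rot: [-0.615, -3.08, 0.001]
wrist_force: [-0.1, 0.3, -0.8]
grip_width: 0.0877
finger_force: 0.0
9.2 [[-0.9232, 0.3844, -0.0012, 0.6584], [0.3844, 0.9232, -0.0002, -0.003], [0.001, -0.0006, -1.0, 0.3453], [0.0, 0.0, 0.0, 1.0]]
brass? [228.6  76.3] [90, 0, 338, 241, 27957] [ 0.5554 -0.0045  0.054 ]
brass? [482.3 153.3] [301, 0, 259, 250, 26551] [0.6789 0.1492 0.054 ]
brass? [83.6 23.6] [63, 0, 47, 65, 889] [ 0.4854 -0.0829  0.054 ]
brass? [288.  163.8] [267, 146, 41, 42, 810] [0.6299 0.0108 0.054 ]
red [286.6 174.8] [277, 165, 20, 21, 342] [0.6314 0.0089 0.094 ] 0.23300388
[-0.24  0.51  0.21  1.67 -0.12  0.98  1.19]
(380.5, 234.7) [ 0.3992 -0.2999  0.03  ]
(387.5, 204.2) [ 0.4952 -0.3229  0.037 ]
(380, 170.5) [ 0.604  -0.3041  0.026 ]
(406, 177.5) [ 0.5806 -0.3866  0.026 ]
```

The pin stands in the bush at (0.631,0.009). Next I go over the tongs' grip point and turn tool x toward the jaws.

```bash
python3 -m handwheel '3.3 -44.7 0 0;3.3 -44.7 0 0;3.3 -44.7 0 0;3.3 -44.7 0 0;3.3 -44.7 0 0;3.3 -44.7 0 0;3.3 -44.7 0 0;3.3 -44.7 0 0;0 0 0 0;0 0 0 0' -1; python3 -m handwheel '0 0 0 8.5;0 0 0 8.5;0 0 0 8.5;0 0 0 8.5;0 0 0 8.5;0 0 0 8.5;0 0 0 8.5;0 0 0 8.5;0 0 0 8.5;0 0 0 8.5';  python3 -m handwheel '0 0 0 8.5;0 0 0 8.5;0 0 0 8.5;0 0 0 8.5;0 0 0 8.5;0 0 0 8.5;0 0 0 8.5;0 0 0 8.5;0 0 0 8.5;0 0 0 8.5';  python3 -m handwheel '0 0 0 0;0 0 0 0'; python3 look.py w6
```

```text
time: 10.25
eef_pos: [0.4959, -0.3233, 0.3458]
eef_rot: [-0.618, -3.079, -0.001]
wrist_force: [-0.1, 0.4, -0.4]
grip_width: 0.0876
finger_force: 0.0
time: 11.25
eef_pos: [0.498, -0.3204, 0.3456]
eef_rot: [-2.536, -1.852, -0.001]
wrist_force: [-1.1, -0.1, 0.5]
grip_width: 0.0878
finger_force: 0.0
time: 12.25
eef_pos: [0.4981, -0.3205, 0.3454]
eef_rot: [-3.12, 0.347, 0.001]
wrist_force: [-0.5, 0.2, -0.9]
grip_width: 0.088
finger_force: 0.0
time: 12.45
eef_pos: [0.4977, -0.3213, 0.3456]
eef_rot: [-3.123, 0.334, 0.001]
wrist_force: [0.0, -0.3, -0.4]
grip_width: 0.0877
finger_force: 0.0
12.45 [[0.9774, -0.2114, -0.0007, 0.4977], [-0.2114, -0.9774, 0.0009, -0.3213], [-0.0009, -0.0008, -1.0, 0.3456], [0.0, 0.0, 0.0, 1.0]]
```

View pics/w6.png

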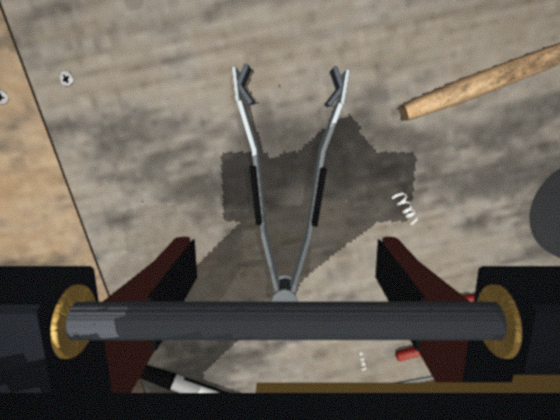

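The wrist view shows the finger plates at about (255,195) and (319,196). The jaws are near (241,86) and (339,87), and the pivot is at (284,291). Jaws and pivot differ only slightly from the tool's x.

Run:
```python
from h import *
f=np.load("w6.npz");p,T,d=f["p"],f["T"],f["d"];m=cams.camera_model("wrist");H,S,V=hsv(p)
tl=lambda P:((T[:3,:3].T@(P-T[:3,3]))*1e3).round(1)
Y,X=np.mgrid[:420,:560]
dm=(V<45)&(Y>155)&(Y<232)&(X>235)&(X<340)
c=[]
for q,b,k in blobs(dm,2,60):
    P=onz(m,q,.025,T);c.append(P);print("plate",q,b,P.round(4),tl(P),np.median(d[k]))
C=(c[0]+c[1])/2;print("grip",C.round(4),tl(C),"sep",np.linalg.norm(c[0]-c[1]))
a=np.array([onz(m,u,.028,T) for u in((236,68),(348,71))]);J=a.mean(0);print("jaw arm ends",tl(a[0]),tl(a[1]),tl(J))
Pv=onz(m,(284.5,288),.037,T);print("pivot",tl(Pv))
v=T[:3,:3].T@(J-Pv);print("axis deg about tool z",np.degrees(np.arctan2(v[1],v[0])), tl(C)[:2])
```

```text
plate [254.7 193.4] [249, 164, 12, 61, 349] [ 0.507  -0.2956  0.025 ] [  4.  -26.9 320.6] 0.2949964
plate [318.8 195.5] [312, 167, 15, 59, 328] [ 0.4936 -0.3492  0.025 ] [  2.1  28.3 320.6] 0.29517406
grip [ 0.5003 -0.3224  0.025 ] [  3.1   0.7 320.6] sep 0.05522434992898816
jaw arm ends [104.9 -39.1 317.5] [102.7  48.6 317.4] [103.8   4.8 317.5]
pivot [-79.   -1.2 308.6]
axis deg about tool z 1.889869306942501 [3.1 0.7]
```

```bash
python3 -m handwheel '3 0.7 0 2;0 0 40 0;0 0 40 0;0 0 40 0;0 0 20 0;0 0 12 0;0 0 5 0;0 0 0 0;0 0 0 0' -1; python3 -m handwheel '0 0 3 0;0 0 0 0'
```

```text
time: 13.4
eef_pos: [0.5001, -0.3246, 0.1903]
eef_rot: [3.116, -0.398, 0.003]
wrist_force: [0.2, -0.2, 0.8]
grip_width: 0.0881
finger_force: 0.0
time: 13.6
eef_pos: [0.4999, -0.3242, 0.1866]
eef_rot: [3.116, -0.398, 0.001]
wrist_force: [0.0, -0.5, 0.2]
grip_width: 0.0876
finger_force: 0.0
```

```bash
python3 -m handwheel '0 0 2 0;0 0 0 0;0 0 0 0;0 0 0 0;0 0 0 0;0 0 0 0;0 0 0 0;0 0 0 0' -0.18 30
```

```text
time: 14.4
eef_pos: [0.4998, -0.3242, 0.1842]
eef_rot: [3.116, -0.398, 0.0]
wrist_force: [0.9, -0.3, -0.5]
grip_width: 0.052
finger_force: 6.3
```

The tongs are held at 52 mm. I lift gently and check the hold numerically.

```bash
python3 -m handwheel '0 0 -4 0;0 0 -10 0;0 0 -20 0;0 0 -30 0;0 0 -30 0;0 0 -20 0;0 0 -10 0;0 0 -4 0;0 0 0 0'
cat > jaw.py <<'E'
import sys
from h import *
f=np.load(sys.argv[1]+".npz");p,T,d=f["p"],f["T"],f["d"];m=cams.camera_model("wrist");he=m["hand_eye"]
Y,X=np.mgrid[:420,:560]
u=np.stack([(X-m["cx"])/m["fx"],(Y-m["cy"])/m["fy"],np.ones(X.shape)],-1)*d[...,None]
t=(u@he[:3,:3].T+he[:3,3])*1e3   # tool coords mm
k=(t[...,2]>140)&(t[...,2]<195)&(t[...,0]>60)&(t[...,0]<130)&(np.abs(t[...,1])<60)&(d>0)
for sgn in(-1,1):
    q=t[k&(t[...,1]*sgn>0)]
    if len(q): print(sgn,len(q),"x",np.percentile(q[:,0],[1,99]).round(1),"y",np.percentile(q[:,1],[1,50,99]).round(1),"z",np.percentile(q[:,2],[1,50,99]).round(1))
for x0,x1 in((20,45),(45,60),(60,75),(75,90),(90,105)):
    print((x0,x1),[(len(q),np.round(np.median(q,0),1).tolist(),np.percentile(q[:,1],[2,98]).round(1).tolist()) for sgn in(-1,1) for q in [t[(t[...,2]>130)&(t[...,2]<195)&(t[...,0]>x0)&(t[...,0]<x1)&(np.abs(t[...,1])<60)&(t[...,1]*sgn>0)]] if len(q)])
E
python3 look.py w7; python3 jaw.py w7
```

```text
time: 15.3
eef_pos: [0.4996, -0.324, 0.3121]
eef_rot: [-3.116, 0.398, 0.0]
wrist_force: [-0.4, 0.6, -1.3]
grip_width: 0.0522
finger_force: 6.1
15.3 [[0.9679, -0.2514, 0.0, 0.4996], [-0.2514, -0.9679, 0.0004, -0.324], [-0.0001, -0.0003, -1.0, 0.3121], [0.0, 0.0, 0.0, 1.0]]
-1 4137 x [ 60.7 103.3] y [-39.1 -32.  -24.8] z [155.2 159.6 182.6]
1 4138 x [ 60.7 103.6] y [23.5 30.6 37.5] z [155.3 159.6 182.6]
(20, 45) [(1376, [31.1, -23.1, 156.6], [-27.0, -20.9]), (1356, [30.9, 22.2, 156.7], [20.1, 26.2])]
(45, 60) [(840, [52.7, -27.3, 157.4], [-31.3, -24.4]), (827, [52.6, 26.1, 157.3], [23.2, 30.0])]
(60, 75) [(982, [68.3, -31.4, 158.0], [-35.5, -25.8]), (949, [68.0, 30.1, 157.6], [24.8, 34.0])]
(75, 90) [(1488, [81.6, -33.2, 159.4], [-38.2, -24.7]), (1484, [81.6, 31.6, 159.5], [23.3, 36.7])]
(90, 105) [(1667, [97.0, -31.7, 160.0], [-39.2, -26.8]), (1704, [97.3, 30.3, 160.1], [25.1, 37.6])]
```

The tongs are held level and symmetric, with the jaw centre at tool (88.6, -0.7). I carry them over the brass bush.

```bash
python3 -m handwheel '-2 -12 0 0;-4 -28 0 0;-5 -38 0 0;-5 -42 0 0;-5 -42 0 0;-5 -42 0 0;-5 -42 0 0;-5 -42 0 0;-5 -38 0 0;-3 -20 0 0'; python3 -m handwheel '-1 -9 0 0;0 0 0 0;0 0 0 0'; python3 look.py w8; python3 jaw.py w8|head -2
python3 - <<'E'
from h import *
f=np.load("w8.npz");p,T=f["p"],f["T"];m=cams.camera_model("wrist");H,S,V=hsv(p);d=f["d"]
tl=lambda P:((T[:3,:3].T@(P-T[:3,3]))*1e3).round(1)
for c,b,k in blobs(((H<8)|(H>172))&(S>150)&(V>90),2,50):
    P=onz(m,c,.094,T);print("red",c,b,P.round(4),tl(P),np.median(d[k]))
for c,b,k in blobs((S>75)&(H>12)&(H<32)&(V>60),6,100):
    P=onz(m,c,.054,T);print("brass?",c,b,P.round(4),tl(P))
E
```

```text
time: 16.35
eef_pos: [0.5439, 0.0266, 0.3109]
eef_rot: [-3.117, 0.39, 0.004]
wrist_force: [0.8, -0.6, -1.6]
grip_width: 0.0519
finger_force: 6.1
time: 16.65
eef_pos: [0.545, 0.0295, 0.312]
eef_rot: [3.115, -0.4, -0.0]
wrist_force: [0.5, 0.4, -2.1]
grip_width: 0.0521
finger_force: 6.1
16.65 [[0.9675, -0.2529, -0.0003, 0.545], [-0.2529, -0.9675, -0.0007, 0.0295], [-0.0001, 0.0008, -1.0, 0.312], [0.0, 0.0, 0.0, 1.0]]
-1 4133 x [ 60.7 103.2] y [-39.1 -32.  -24.9] z [155.2 159.6 182.6]
1 4114 x [ 60.7 103.6] y [23.5 30.6 37.5] z [155.2 159.6 182.5]
red [282.6  75.1] [271, 62, 25, 27, 540] [0.6314 0.0087 0.094 ] [ 88.9  -1.8 218. ] 0.18675241
brass? [ 76.4 130.7] [0, 0, 223, 278, 25475] [0.6366 0.1466 0.054 ] [  59.  -136.6  257.9]
brass? [407.5 173.9] [350, 73, 115, 170, 8833] [ 0.5539 -0.0573  0.054 ] [ 30.6  81.6 258.1]
brass? [289.2 204.5] [237, 144, 108, 127, 8654] [0.5535 0.0249 0.054 ] [  9.5   2.2 258. ]
brass? [343.7 379.3] [157, 341, 403, 52, 7471] [0.4062 0.0189 0.054 ] [-131.5   45.2  258.1]
brass? [419.9  44.4] [389, 4, 64, 80, 2447] [ 0.6315 -0.0785  0.054 ] [111.   82.5 258.1]
brass? [281.   81.7] [257, 55, 50, 52, 1272] [0.6321 0.0099 0.054 ] [ 89.3  -3.2 258. ]
```

View pics/w8.png

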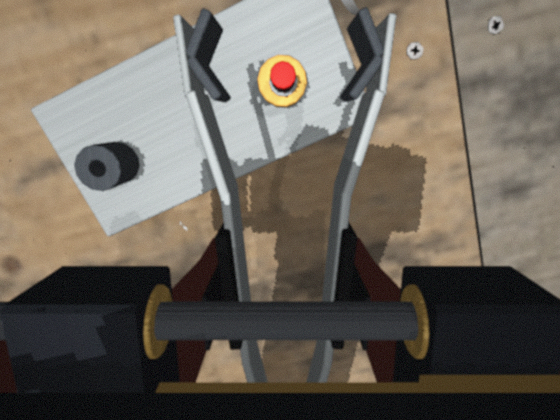

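The view shows the pin and bush at about (282,77), between the jaws at (207,55) and (366,55). The steel bush is clear at (100,167). I shift y by -1.5 and lower.

```bash
python3 -m handwheel '0.3 -1.5 10 0;0 0 20 0;0 0 20 0;0 0 20 0;0 0 10 0;0 0 5 0;0 0 0 0'; python3 -m handwheel '0 0 6 0;0 0 6 0;0 0 4 0;0 0 0 0;0 0 0 0'; python3 look.py w9; python3 jaw.py w9|head -2;python3 - <<'E'
from h import *
f=np.load("w9.npz");p,T=f["p"],f["T"];m=cams.camera_model("wrist");H,S,V=hsv(p);d=f["d"]
tl=lambda P:((T[:3,:3].T@(P-T[:3,3]))*1e3).round(1)
for c,b,k in blobs(((H<8)|(H>172))&(S>150)&(V>90),2,50):
    P=onz(m,c,.094,T);print("red",c,b,P.round(4),tl(P),np.median(d[k]))
E
```

```text
time: 17.4
eef_pos: [0.546, 0.0315, 0.2269]
eef_rot: [3.116, -0.4, -0.001]
wrist_force: [0.3, 0.9, -0.8]
grip_width: 0.0519
finger_force: 6.1
time: 17.9
eef_pos: [0.5461, 0.0321, 0.2112]
eef_rot: [3.116, -0.398, 0.0]
wrist_force: [-0.7, -0.5, -0.9]
grip_width: 0.0518
finger_force: 6.1
17.9 [[0.9679, -0.2514, 0.0, 0.5461], [-0.2514, -0.9679, -0.0001, 0.0321], [0.0, 0.0001, -1.0, 0.2112], [0.0, 0.0, 0.0, 1.0]]
-1 16645 x [ 60.8 116.4] y [-59.4 -29.3  -1. ] z [154.2 191.5 193.5]
1 14506 x [ 60.8 116.3] y [ 1.  27.9 58.6] z [154.  191.4 193.6]
red [290.7  31.1] [265, 0, 53, 63, 2536] [0.6313 0.0089 0.094 ] [ 88.3   1.  117.2] 0.08912708
```

```bash
python3 -m handwheel '0 0.5 2 0;0 0 0 0;0 0 0 0' 0.045 30; python3 -m handwheel '0 0 0 0;0 0 0 0;0 0 0 0' 0.136 30; python3 -m handwheel '0 0 0 0;0 0 0 0;0 0 0 0;0 0 0 0;0 0 0 0' 1 36
```

```text
time: 18.25
eef_pos: [0.5459, 0.0316, 0.2092]
eef_rot: [-3.116, 0.398, 0.0]
wrist_force: [0.2, -0.6, -1.2]
grip_width: 0.0422
finger_force: 6.9
time: 18.55
eef_pos: [0.546, 0.0316, 0.2092]
eef_rot: [-3.116, 0.398, -0.0]
wrist_force: [0.1, 0.7, -1.3]
grip_width: 0.0382
finger_force: 7.4
time: 19.05
eef_pos: [0.546, 0.0316, 0.2092]
eef_rot: [-3.116, 0.398, -0.0]
wrist_force: [0.1, 0.0, -1.1]
grip_width: 0.0358
finger_force: 36.0
```

The jaws have closed on the bush at 35.8 mm and 36 N. I'll lift 120 mm smoothly.

```bash
python3 -m handwheel '0 0 -3 0;0 0 -6 0;0 0 -10 0;0 0 -16 0;0 0 -20 0;0 0 -20 0;0 0 -18 0;0 0 -14 0;0 0 -8 0;0 0 -5 0'; python3 -m handwheel '0 0 0 0;0 0 0 0;0 0 0 0;0 0 0 0'; python3 look.py w10
python3 - <<'E'
from h import *
f=np.load("w10.npz");p,T=f["p"],f["T"];m=cams.camera_model("wrist");H,S,V=hsv(p);d=f["d"]
tl=lambda P:((T[:3,:3].T@(P-T[:3,3]))*1e3).round(1)
for c,b,k in blobs(((H<8)|(H>172))&(S>150)&(V>90),1,50):print("red",c,b,np.median(d[k]))
# third-person check: brass and red in scene/top
for n in("scene","top"):
    m=cams.camera_model(n);p,d=cams.capture(n);H,S,V=hsv(p)
    u=np.mgrid[:420,:560];Y,X=u
    W=(np.stack([(X-m["cx"])/m["fx"]*d,(Y-m["cy"])/m["fy"]*d,d],-1)-m["t"])@m["R"]
    near=(np.hypot(W[...,0]-.631,W[...,1]-.009)<.05)&(W[...,2]>.1)&(W[...,2]<.26)
    for nm,k in(("brass",(S>90)&(H>12)&(H<32)),("red",((H<8)|(H>172))&(S>130))):
        q=W[k&near]
        if len(q)>5:print(n,nm,len(q),np.median(q,0).round(3),"z range",np.percentile(q[:,2],[2,98]).round(3))
    q=(np.hypot(W[...,0]-.604,W[...,1]-.14)<.03)&(W[...,2]>.03)&(W[...,2]<.07)&(V<110)
    if q.any():print(n,"steel",W[q].mean(0).round(3),q.sum())
    np.savez(f"{n}1.npz",p=p,d=d)
E
```

```text
time: 20.05
eef_pos: [0.5459, 0.0316, 0.33]
eef_rot: [-3.116, 0.398, -0.001]
wrist_force: [-0.4, 0.4, -3.1]
grip_width: 0.0357
finger_force: 36.0
time: 20.45
eef_pos: [0.5458, 0.0316, 0.3286]
eef_rot: [3.116, -0.398, -0.001]
wrist_force: [1.4, 0.8, -3.2]
grip_width: 0.0359
finger_force: 36.0
20.45 [[0.9678, -0.2516, -0.0009, 0.5458], [-0.2516, -0.9678, -0.0003, 0.0316], [-0.0008, 0.0006, -1.0, 0.3286], [0.0, 0.0, 0.0, 1.0]]
red [287.2  29.2] [261, 0, 54, 62, 2643] 0.08730186
scene brass 63 [0.616 0.006 0.163] z range [0.144 0.173]
scene red 22 [0.624 0.008 0.187] z range [0.18  0.198]
scene steel [0.598 0.146 0.043] 104
top brass 21 [0.636 0.    0.174] z range [0.169 0.179]
top red 13 [0.629 0.006 0.213] z range [0.208 0.219]
top steel [0.605 0.145 0.051] 36
```

Brass top is at 0.174 m and the pin top at 0.214 m. The bush underside is therefore about 12 cm above the plate, with the pin seated and upright and the steel bush unmoved.

```bash
python3 -c "
from plant import r
print(r.sign_off())"
```

```text
the job is handed in; nothing more can be done
None
```

I handed the job in at about 20.6 s with the gauge pin seated in the brass bush and the bush held upright in the tongs, about 12 cm above the plate; the steel bush is still where it stood, and no gripper contact with the brass bush was planned or measured.

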